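# Lock a glaze test tile into its painting jig

## Robot

A 6-joint arm with a two-finger parallel gripper is mounted at the origin on a cart in front of the work surface, level with it; the furniture and walls round the work are solid. World frame = base frame: x ahead of the robot, y to its left, z up, the work surface at z = 0. Lengths are in m, angles in rad, forces in N, time in s.
With the tool pointing down it reaches from about 0.35 to 0.875 m from the base axis. Payload 15.5 kg.
Tool frame: the origin (TCP) lies midway between the tips of the shut fingers; the grasp point (between the pads) lies arm.pinch_z behind it (arm.pinch_z is the distance from the TCP to the grasp point, in m); z points along the fingers, y is the line along which they close (so a half turn about z gives the same grasp; the last joint's range is limited). The gripper opens to 85 mm and grips with 20 to 120 N. Pads are 22 mm wide; open, the fingers measure 114 mm over their backs; the gripper's body (76 mm by 85 mm) begins 54 mm behind the grasp point. The pads swing forward as they close: fully open they stand 13 mm farther back than shut.
Start: joints at [1.048, 0.494, 1.345, -0, 1.302, -0.096], TCP at [0.259, 0.569, 0.231] pointing down, gripper open.
Joint ranges: [-2.91, 2.91], [-0.82, 2.16], [0.22, 2.67], [-1.22, 4.37], [0.12, 2.79], [-3.08, 3.08]. Speed limits (rad/s): [1.89, 1.89, 2.57, 3.01, 3.01, 3.01].

## Interface

Orientations are given as a unit quaternion [w, x, y, z].
In Python, from rig import arm, vision, hand_in gives the robot as it stands (arm), with the cameras (vision) and the job as plain functions.
- The arm moves only by the shell command python3 steer.py 'ROWS' [FORCE]. ROWS is rows parted by semicolons, their numbers by spaces, 1 to 5 of them, each of 7 numbers: dx, dy, dz in m, then a rotation vector rx, ry, rz in rad, then the opening from 0.0 (shut) to 1.0 (fully open); each row shifts and turns the commanded pose from where the row before left it, along the tool's axes as they then stand; what a row does not reach is not made up. A row lasts 1/12 s, in which the tool goes at most 0.0417 m and 0.125 rad, less where a joint would pass 70% of its speed; a pose out of reach is approached as far as the arm can. The fingers move at their own pace and stop on an object; FORCE is the grip in N (left out, the last holds). Time passes only in rows, so rows that do not move let the fingers close. It prints the time, the measured TCP pose, the force, the opening and the grip force at its end.
- arm.observe(): the state, without advancing time (a new reading comes with each control period).
- vision.get_image(name): name is "scene" or "top"; returns the picture (480x640x3 uint8, red, green, blue); there is no depth.
- vision.camera_info(name): a dict with "fovy" (degrees; the focal length in pixels is half the picture's height over the tangent of half this angle, whatever the lens; pixels are square), "cx", "cy" (the principal point, pixels), "world_from_camera" (4x4, takes a point from camera to world coordinates). Camera axes: x right, y up, looking along -z (the intrinsics and any distortion apply to the point x, -y, -z); pixel columns grow to the right and rows downward; lengths in m; the calibration is good to about 2 mm. A picture is of the moment at which its call begins. camera_info takes no time and is no camera call.
- hand_in(): hands the job in; it is judged then, once.
The state is a dict: "time_s": time; "q": joint angles; "joint_velocities": joint speeds; "joint_torque": joint torques, N m; "tool_pos": TCP position; "eef_rot": TCP orientation; "contact_force": force on the tool from outside, world axes, zero at the start; "wrist_torque": the same for the moment, N m; "width": opening from 0.0 (shut) to 1.0 (fully open); "grasp_force": force on a finger pad.
Only numpy, scipy, OpenCV 4.12 (cv2) and the standard library are available. Lean on these libraries where they do the work, as an engineer would, in place of code of your own. Each camera call takes 0.05 s, during which the arm holds its last target. There are 200 camera calls.

## Task

One of the two plywood tile jigs on the table holds a glaze test tile; lock it in with the round black clamp knob with the metal wing. Set the knob over that jig's T-shaped stud with its wing in line with the stud's crossbar, push it fully down onto the collar, then give it a quarter turn (either way) so that the wing stands across the crossbar, and let go. The tile must stay lying in its seat.

Things in the scene. Friction and masses are not known exactly. Their poses are not given: they have to be found in the camera images.
- clamp_knob: Loose black knob, 0.18 kg. Hollow round head 84 mm wide, 31 high; on it an aluminium wing to grip, 56 long, 14 wide, 31 to 57 mm above the underside. Origin: centre of underside; z up, x along the wing. Underside: 7 mm plate with a slot 60 x 24 mm, centred, parallel to the wing; behind it a round cavity up to 25 mm above the underside. Same after a half turn.
- tile_jig: Jig with the tile, fixed. Board 100 (x) x 132 (y) x 12 mm. Origin: stud axis, at table height; z up; tile on the +y side. Collar round the stud, 50 mm wide, top at z 21 mm: the knob's underside rests on it. Stud: 10 mm stem with a crossbar along x (board's short side), 46 x 10 mm, z 31 to 41; it fits the slot with 7 mm to spare all round. When down, the knob turns freely either way, no stop.
- tile: Pale grey glaze test tile, 62 x 45 x 7 mm, loose in the jig's seat between 5 mm high fences, its centre 54 mm from the stud, long side along the jig's x, underside 12 mm above the table. Origin: centre of the underside. The fitted knob's rim overlaps its edge by about 10 mm with 2 mm of air.
- empty_jig: A second, identical jig, fixed, without a tile; not to be used. Same size, origin and axes as the jig with the tile.

How it is judged:
On the way:
1. the knob is pushed down over the stud of the jig that holds the tile, its wing in line with the crossbar (horizontal distance between clamp_knob and tile_jig below 0.015 m and z of clamp_knob in the frame of tile_jig below 0.027 m and angle between the x axis of clamp_knob and the x axis of tile_jig, either way round below 0.5 rad), for 0.1 s.
At the end, for the whole second after the job is handed in: The knob sits level on the collar of the jig that holds the tile (underside within 5 mm of the collar's top, axis within 15 mm of the stud's), its wing at 60 degrees or more to the crossbar (square across is 90), released and at rest; the tile still lies flat in its seat (within about 12 mm) (horizontal distance between clamp_knob and tile_jig below 0.015 m and z of clamp_knob in the frame of tile_jig below 0.026 m and angle between each of clamp_knob, tile's own z axis and vertical below 0.12 rad and angle between the x axis of clamp_knob and the x axis of tile_jig, either way round above 1.05 rad and linear speed of clamp_knob below 0.02 m/s and y of tile in the frame of tile_jig above 0.042 m and horizontal distance between tile and tile_jig below 0.066 m and z of tile in the frame of tile_jig below 0.017 m); the robot touches nothing.
It also fails if it takes over 38 s, if anything falls off the work surface, if the arm or the gripper's body presses on something with over 40 N, if the wrist force passes 120 N, or if a joint passes its speed limit or range.

## Working session

There is one attempt and no reset: what is moved stays moved. The work goes in short steps, Python scripts to look and compute and a shell command to move; the robot and the scene stay as the last step left them, time stands still between calls to the robot, and variables do not carry over. Pictures are saved under pics/ and viewed, at most 10 in all, crops included, and the job is handed in when it is done.

```bash
ls; mkdir -p pics
python3 - <<'E'
from rig import arm, vision, hand_in
import cv2
for n in("top","scene"):
    i=vision.get_image(n);cv2.imwrite(f"pics/{n}0.png",i[:,:,::-1]);print(n,vision.camera_info(n))
print(arm.pinch_z,arm.observe())
E
```

```text
pics
rig.py
steer.py
top {'fovy': 52.34879795471341, 'cx': 314.23326709937663, 'cy': 236.2910397169085, 'world_from_camera': array([[-0.02571206,  0.99854207, -0.04746192,  0.4253458 ],
       [-0.99952158, -0.02649568, -0.01595575, -0.00250676],
       [-0.01719002,  0.04702896,  0.9987456 ,  1.02768253],
       [ 0.        ,  0.        ,  0.        ,  1.        ]])}
scene {'fovy': 54.16734431239725, 'cx': 326.70865030717937, 'cy': 234.15893707918895, 'world_from_camera': array([[ 0.66001367,  0.66317021, -0.35296917,  0.1150307 ],
       [-0.75116175,  0.57521036, -0.32386582, -0.36669547],
       [-0.01174664,  0.47889281,  0.87779479,  1.00538194],
       [ 0.        ,  0.        ,  0.        ,  1.        ]])}
0.0187 {'time_s': 0.1, 'q': array([ 1.04850511e+00,  4.94136956e-01,  1.34606990e+00, -1.40408588e-05,
        1.30252156e+00, -9.54873566e-02]), 'joint_velocities': array([ 1.61768645e-03, -8.77801431e-04, -1.59858261e-03, -1.99091503e-05,
        8.24599340e-04,  6.75250257e-04]), 'joint_torque': array([ 1.63798410e-03, -8.83579516e+01, -3.84561539e+01, -1.39025133e-05,
        5.02609473e-03,  4.07533582e-05]), 'tool_pos': array([0.25855449, 0.56864646, 0.23074975]), 'eef_rot': array([-1.66187981e-04,  2.11784022e-01,  9.77316328e-01, -5.43060807e-04]), 'contact_force': array([ 0.6965977 ,  0.74804832, -0.43616964]), 'wrist_torque': array([ 0.01155217, -0.03076569, -0.01996764]), 'grasp_force': 0.0, 'width': 1.0031655561762953}
```

View pics/top0.png

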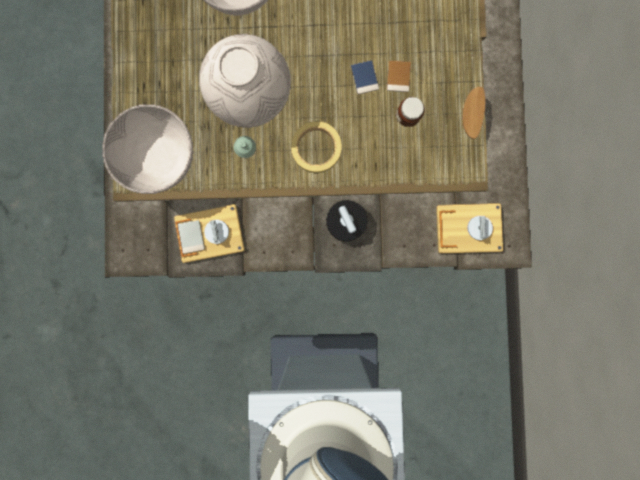

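View pics/scene0.png

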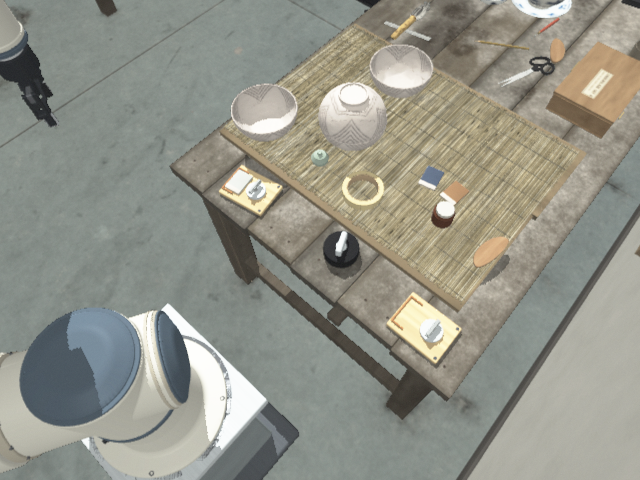

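The top picture shows the tile jig at left (board about (209,233), stud (216,232), tile (190,236)). The knob is at (347,220), and the empty jig is at right, (470,229). I'll zoom in on the knob and the tile jig in both views.

Run:
```python
import cv2,numpy as np
a=cv2.imread("pics/top0.png");b=cv2.imread("pics/scene0.png")
f=lambda i,x,y:cv2.resize(i[y:y+75,x:x+100],(400,300),interpolation=cv2.INTER_CUBIC)
cv2.imwrite("pics/crop.png",np.vstack([np.hstack([f(a,160,195),f(a,297,183)]),np.hstack([f(b,200,150),f(b,290,212)])]))
```

```text
(no output)
```

View pics/crop.png

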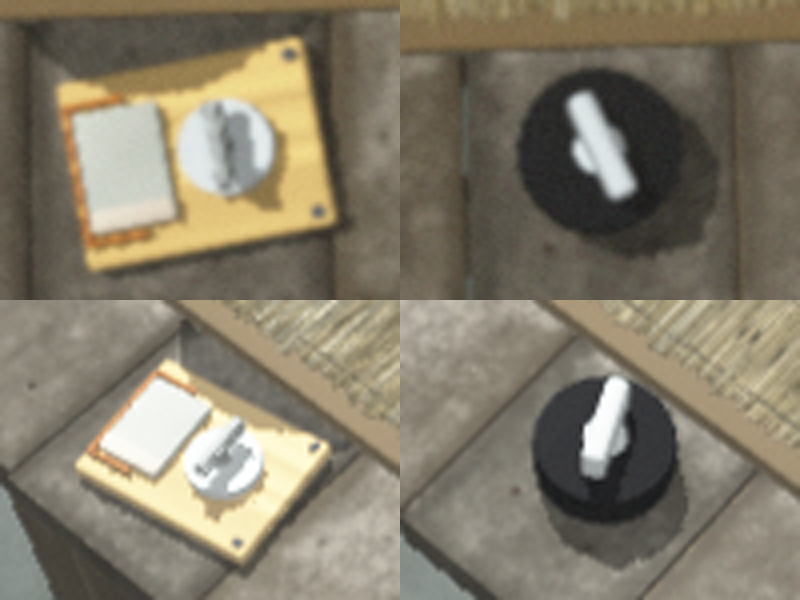

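The crops show the tile left of the stud, with its crossbar near vertical in the top picture. The knob's wing runs from about (342,207) to (353,232). Next I'll compute positions and cross-check the two views.

```bash
cat > h.py <<'E'
import numpy as np
from rig import arm, vision, hand_in
def ray(n,p,z):
    c=vision.camera_info(n);f=240/np.tan(np.radians(c["fovy"])/2);W=c["world_from_camera"]
    d=W[:3,:3]@np.array([(p[0]-c["cx"])/f,-(p[1]-c["cy"])/f,-1]);o=W[:3,3]
    return o+d*(z-o[2])/d[2]
E
python3 - <<'E'
from h import *
np.set_printoptions(precision=4,suppress=True)
o={'tj':("top",160,195),'tk':("top",297,183),'sj':("scene",200,150),'sk':("scene",290,212)}
def P(k,x,y,z): n,a,b=o[k];return ray(n,(a+x/4-.375,b+y/4-.375),z)
for k,C in(('tj',[(58,82),(303,38),(337,222),(90,270)]),('sj',[(165,60),(330,150),(240,268),(80,162)])):
    Q=np.array([P(k,*c,.012) for c in C])
    print(k,Q[:,:2].tolist(),"centre",Q.mean(0),"sides",[np.linalg.norm(Q[i]-Q[i-1]) for i in range(4)])
    v=Q[0]+Q[3]-Q[1]-Q[2];print(" y-axis deg",np.degrees(np.arctan2(v[1],v[0])))
    v=Q[3]-Q[0]+Q[2]-Q[1];print(" short-axis deg",np.degrees(np.arctan2(v[1],v[0])))
print("collar",P('tj',227,146,.021),P('sj',223,163,.021))
print("tile",P('tj',124,167,.019),P('sj',155,125,.019))
for k,A,B in(('tk',(180,97),(222,194)),('sk',(217,83),(197,163))):
    a,b=P(k,*A,.057),P(k,*B,.057);print(k,a,b,(a+b)/2,np.linalg.norm(a-b),np.degrees(np.arctan2(*(b-a)[1::-1])))
print("head",P('tk',199,150,.03))
E
```

```text
tj [[0.5258343770373712, 0.30636733899620733], [0.5454353668671468, 0.1771585880857089], [0.44863735914996794, 0.16113353302875255], [0.4269652520396048, 0.29078671267233946]] centre [0.4867 0.2339 0.012 ] sides [np.float64(0.10008925913637273), np.float64(0.13068703116284414), np.float64(0.09811552725024462), np.float64(0.13145199587033768)]
 y-axis deg 99.05902197918267
 short-axis deg -170.82439201516573
sj [[0.5230449413837642, 0.30790243576034326], [0.5426596419900528, 0.17617463649503007], [0.4430688363943573, 0.15732381237741577], [0.43164528426814636, 0.29049137700304994]] centre [0.4851 0.233  0.012 ] sides [np.float64(0.09304322806041522), np.float64(0.13318013958228525), np.float64(0.10135917387741893), np.float64(0.13365664147921236)]
 y-axis deg 96.682973790094
 short-axis deg -169.24964947769942
collar [0.4893 0.2161 0.021 ] [0.4875 0.2155 0.021 ]
tile [0.4799 0.2703 0.019 ] [0.4802 0.2706 0.019 ]
tk [ 0.5287 -0.0431  0.057 ] [ 0.4798 -0.0626  0.057 ] [ 0.5042 -0.0529  0.057 ] 0.052706707911765655 -158.30485106467904
sk [ 0.5258 -0.0436  0.057 ] [ 0.4792 -0.0684  0.057 ] [ 0.5025 -0.056   0.057 ] 0.052790245936663455 -152.017229664741
head [ 0.5041 -0.0532  0.03  ]
```

The two views agree to about 2 mm, and the sizes match those given. Stud at (0.4885, 0.216) with jig x at about 9°; knob at (0.504, -0.054) with its wing at about 22°. Moving over the knob.

```bash
R='-.029 -.028 0 0 0 0 1'; python3 steer.py '-.029 -.028 0 0 0 0 1;-.029 -.028 0 0 0 0 1;-.029 -.028 0 0 0 0 1;-.029 -.028 0 0 0 0 1;-.029 -.028 0 0 0 0 1' 
python3 steer.py '-.029 -.028 0 0 0 0 1;-.029 -.028 0 0 0 0 1;-.029 -.028 0 0 0 0 1;-.029 -.028 0 0 0 0 1;-.029 -.028 0 0 0 0 1'
python3 steer.py '-.029 -.028 0 0 0 0 1;-.029 -.028 0 0 0 0 1;-.029 -.028 0 0 0 0 1;-.029 -.028 0 0 0 0 1;-.029 -.028 0 0 0 0 1'
python3 steer.py '0 0 .01 0 0 -.12 1;0 0 .01 0 0 -.12 1;0 0 .01 0 0 -.12 1;0 0 .01 0 0 -.12 1;0 0 .01 0 0 -.12 1'
cat >> h.py <<'E'
from scipy.spatial.transform import Rotation as Ro
def go(t,ang):
    "tool-frame shift to world t and rz to bring tool x to ang deg (mod 180)"
    s=arm.observe();q=s["eef_rot"];R=Ro.from_quat(np.r_[q[1:],q[0]]).as_matrix()
    a=np.degrees(np.arctan2(R[1,0],R[0,0]));d=(ang-a+90)%180-90
    print("t",s["time_s"],"pos",s["tool_pos"].round(4),"xang",a.round(2),"shift",(R.T@(np.array(t)-s["tool_pos"])).round(4),"rz",-np.radians(d).round(4),"tilt",R[:,2].round(3),"F",s["contact_force"].round(1),"w",round(s["width"],3),"g",round(s["grasp_force"],1),"q6",s["q"][5].round(2))
E
python3 -c "from h import *;go((.504,-.054,.11),22)"
```

```text
time_s: 0.52
tool_pos: [0.3328, 0.3797, 0.231]
eef_rot: [-0.0, 0.212, 0.977, -0.0]
contact_force: [1.3, -0.2, -0.2]
width: 1.001
grasp_force: 0.0
time_s: 0.93
tool_pos: [0.4069, 0.1921, 0.2312]
eef_rot: [-0.0, 0.212, 0.977, -0.0]
contact_force: [0.9, -0.3, 0.1]
width: 0.998
grasp_force: 0.0
time_s: 1.35
tool_pos: [0.481, 0.0045, 0.2312]
eef_rot: [-0.0, 0.212, 0.977, -0.0]
contact_force: [0.9, 1.0, -0.3]
width: 0.999
grasp_force: 0.0
time_s: 1.77
tool_pos: [0.4807, 0.0064, 0.1806]
eef_rot: [-0.0, -0.089, 0.996, 0.0]
contact_force: [0.5, 1.0, 0.6]
width: 1.001
grasp_force: 0.0
t 1.7667 pos [0.4807 0.0064 0.1806] xang -169.76 shift [-0.0122 -0.0636  0.0706] rz -0.2052 tilt [-0.  0. -1.] F [0.5 1.  0.6] w 1.001 g 0.0 q6 -1.86
```

```bash
python3 steer.py '-.006 -.032 .025 0 0 0 1;-.006 -.032 .025 0 0 0 1;0 0 .01 0 0 -.105 1;0 0 .01 0 0 -.1 1;0 0 0 0 0 0 1'
python3 - <<'E'
from h import *
import cv2
go((.504,-.054,.034),22)
a=vision.get_image("top");b=vision.get_image("scene")
f=lambda i,x,y:cv2.resize(i[y:y+150,x:x+100],(400,600),interpolation=cv2.INTER_CUBIC)
cv2.imwrite("pics/k1.png",np.hstack([f(a,297,150),f(b,290,170)])[:,:,::-1])
E
```

```text
time_s: 2.18
tool_pos: [0.5026, -0.0547, 0.1093]
eef_rot: [-0.002, -0.19, 0.982, 0.001]
contact_force: [-1.2, -0.2, -0.2]
width: 1.001
grasp_force: 0.0
t 2.1833 pos [ 0.5026 -0.0547  0.1093] xang -158.08 shift [-0.0018 -0.0001  0.0753] rz -0.0015 tilt [-0.003  0.001 -1.   ] F [-1.2 -0.2 -0.2] w 1.001 g 0.0 q6 -2.18
```

View pics/k1.png

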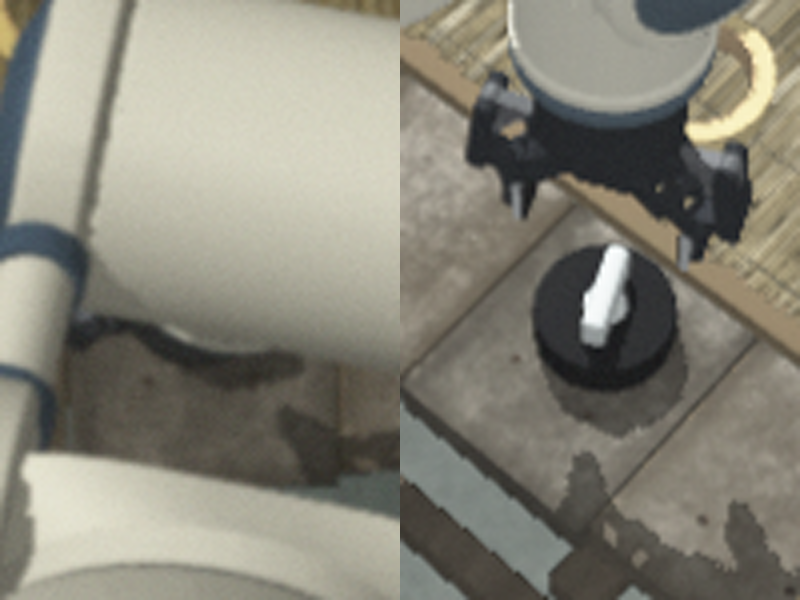

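The scene view shows the open fingers straddling the wing above the knob; the top view is blocked by the arm. Descend and grip.

```bash
python3 steer.py '-.001 0 .025 0 0 0 1;0 0 .025 0 0 0 1;0 0 .015 0 0 0 1;0 0 .009 0 0 0 1;0 0 0 0 0 0 1'
python3 steer.py '0 0 0 0 0 0 .0;0 0 0 0 0 0 0;0 0 0 0 0 0 0;0 0 0 0 0 0 0;0 0 0 0 0 0 0' 60
python3 steer.py '0 0 0 0 0 0 .0;0 0 0 0 0 0 0;0 0 0 0 0 0 0;0 0 0 0 0 0 0;0 0 0 0 0 0 0' 
python3 -c "from h import *;go((.504,-.054,.11),22)"
```

```text
time_s: 2.7
tool_pos: [0.5042, -0.0537, 0.0366]
eef_rot: [-0.001, -0.187, 0.982, 0.0]
contact_force: [-0.8, 0.1, 0.0]
width: 1.001
grasp_force: 0.0
time_s: 3.12
tool_pos: [0.5049, -0.0541, 0.0379]
eef_rot: [0.0, -0.188, 0.982, -0.0]
contact_force: [1.0, 0.5, -0.5]
width: 0.305
grasp_force: 0.0
time_s: 3.53
tool_pos: [0.5048, -0.0541, 0.0378]
eef_rot: [0.0, -0.188, 0.982, -0.0]
contact_force: [-1.6, 0.8, 10.1]
width: 0.149
grasp_force: 58.9
t 3.5333 pos [ 0.5048 -0.0541  0.0378] xang -158.33 shift [ 0.0007  0.0004 -0.0722] rz -0.0058 tilt [ 0.001 -0.    -1.   ] F [-1.6  0.8 10.1] w 0.149 g 58.9 q6 -2.17
```

Gripped: the opening of about 13 mm matches the 14 mm wing. Lift it and carry it towards the stud.

```bash
python3 steer.py '0 0 -.005 0 0 0 0;0 0 -.015 0 0 0 0;0 0 -.03 0 0 0 0;0 0 -.03 0 0 0 0;0 0 -.02 0 0 0 0' 80
python3 -c "from h import *;go((.4885,.216,.138),9.2)"
```

```text
time_s: 3.95
tool_pos: [0.5049, -0.0541, 0.1397]
eef_rot: [0.001, -0.188, 0.982, -0.0]
contact_force: [1.3, 0.0, -0.6]
width: 0.143
grasp_force: 78.1
t 3.95 pos [ 0.5049 -0.0541  0.1397] xang -158.34 shift [-0.0845  0.2571  0.0016] rz 0.2175 tilt [ 0.001 -0.    -1.   ] F [ 1.3  0.  -0.6] w 0.143 g 78.1 q6 -2.17
```

```bash
python3 steer.py '-.0085 .026 0 0 0 0 0;-.0085 .026 0 0 0 0 0;-.0085 .026 0 0 0 0 0;-.0085 .026 0 0 0 0 0;-.0085 .026 0 0 0 0 0'
python3 steer.py '-.0085 .026 0 0 0 0 0;-.0085 .026 0 0 0 0 0;-.0085 .026 0 0 0 0 0;-.0085 .026 0 0 0 0 0;-.0085 .023 0 0 0 0 0'
python3 steer.py '0 0 0 0 0 .075 0;0 0 0 0 0 .075 0;0 0 0 0 0 .067 0;0 0 0 0 0 0 0;0 0 0 0 0 0 0'
python3 - <<'E'
from h import *
import cv2
go((.4885,.216,.110),9.2)
a=vision.get_image("top");b=vision.get_image("scene")
f=lambda i,x,y:cv2.resize(i[y:y+150,x:x+100],(400,600),interpolation=cv2.INTER_CUBIC)
cv2.imwrite("pics/k2.png",np.hstack([f(a,160,160),f(b,200,90)])[:,:,::-1])
E
```

```text
time_s: 4.37
tool_pos: [0.4957, 0.0836, 0.1376]
eef_rot: [-0.0, -0.188, 0.982, -0.0]
contact_force: [0.7, 0.1, -0.9]
width: 0.142
grasp_force: 78.2
time_s: 4.78
tool_pos: [0.488, 0.2177, 0.1375]
eef_rot: [-0.0, -0.188, 0.982, 0.0]
contact_force: [0.4, 0.4, -2.5]
width: 0.144
grasp_force: 78.2
time_s: 5.2
tool_pos: [0.4885, 0.2161, 0.1374]
eef_rot: [-0.0, -0.082, 0.997, -0.0]
contact_force: [0.3, 0.3, -1.2]
width: 0.141
grasp_force: 78.3
t 5.2 pos [0.4885 0.2161 0.1374] xang -170.64 shift [ 0.0001 -0.0001  0.0274] rz 0.0027 tilt [-0. -0. -1.] F [ 0.3  0.3 -1.2] w 0.141 g 78.3 q6 -1.43
```

View pics/k2.png

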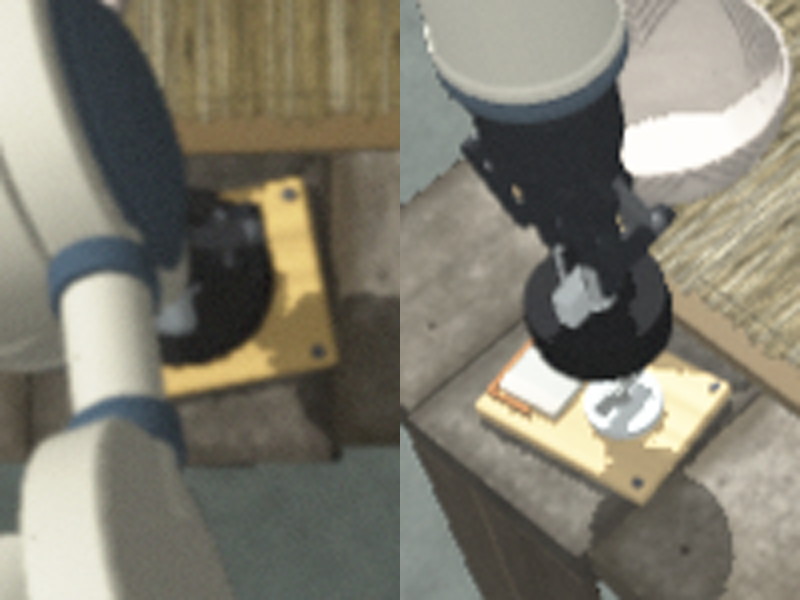

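The scene view shows the knob held level above the stud: head left/right edges at crop columns 123/272, i.e. px 230.7/268. I'll compare that with the predicted silhouette.

Run:
```python
from h import *
def proj(n,X):
    c=vision.camera_info(n);f=240/np.tan(np.radians(c["fovy"])/2);p=np.linalg.inv(c["world_from_camera"])@np.c_[X,np.ones(len(X))].T
    return np.c_[c["cx"]-f*p[0]/p[2],c["cy"]+f*p[1]/p[2]]
t=np.linspace(0,6.28,200)
C=lambda z:np.c_[.4885+.042*np.cos(t),.216+.042*np.sin(t),0*t+z]
for n,x,y in(("scene",200,90),("top",160,160)):
    for z in(.0996,.1306): 
        p=(proj(n,C(z))-[x,y]+.375)*4;print(n,z,p.min(0),p.max(0))
```

```text
scene 0.0996 [133.64750974 270.78405474] [275.19605061 385.85948581]
scene 0.1306 [123.63608899 238.09793173] [268.74356461 354.87380743]
top 0.0996 [103.92651237 190.60985575] [279.01595634 366.06325916]
top 0.1306 [ 85.13634082 183.48840929] [266.2080196  364.94330368]
```

It matches within about 2 mm and the fit has 7 mm to spare. Lower it.

```bash
python3 steer.py '0 0 .015 0 0 0 0;0 0 .02 0 0 0 0;0 0 .012 0 0 0 0;0 0 .005 0 0 0 0;0 0 .005 0 0 0 0'
python3 steer.py '0 0 .005 0 0 0 0;0 0 .005 0 0 0 0;0 0 .004 0 0 0 0;0 0 .004 0 0 0 0;0 0 0 0 0 0 0'
python3 -c "from h import *;go((.4885,.216,.0588),9.2)"
```

```text
time_s: 5.72
tool_pos: [0.4886, 0.216, 0.0799]
eef_rot: [-0.0, -0.081, 0.997, -0.0]
contact_force: [0.5, -0.2, -1.1]
width: 0.139
grasp_force: 78.3
time_s: 6.13
tool_pos: [0.4885, 0.2161, 0.0618]
eef_rot: [-0.0, -0.081, 0.997, -0.0]
contact_force: [0.6, 0.8, -2.0]
width: 0.144
grasp_force: 78.3
t 6.1333 pos [0.4885 0.2161 0.0618] xang -170.76 shift [ 0.     -0.0001  0.003 ] rz 0.0007 tilt [-0.001 -0.    -1.   ] F [ 0.6  0.8 -2. ] w 0.144 g 78.3 q6 -1.43
```

No contact so far: the underside is at about 24 mm, below the crossbar. Push until it meets the collar.

```bash
python3 steer.py '0 0 .002 0 0 0 0;0 0 .001 0 0 0 0;0 0 .0005 0 0 0 0;0 0 0 0 0 0 0;0 0 0 0 0 0 0'
python3 -c "from h import *;go((.4885,.216,.0588),9.2)"
```

```text
time_s: 6.55
tool_pos: [0.4888, 0.2162, 0.0589]
eef_rot: [0.0, -0.081, 0.997, 0.0]
contact_force: [0.1, 0.1, -1.2]
width: 0.14
grasp_force: 78.4
t 6.55 pos [0.4888 0.2162 0.0589] xang -170.76 shift [ 0.0003 -0.0001  0.0001] rz 0.0007 tilt [ 0.  0. -1.] F [ 0.1  0.1 -1.2] w 0.14 g 78.4 q6 -1.43
```

```bash
python3 steer.py '0 0 .001 0 0 0 0;0 0 .0005 0 0 0 0;0 0 0 0 0 0 0;0 0 0 0 0 0 0'
python3 -c "from h import *;go((.4885,.216,.0588),9.2)"
```

```text
time_s: 6.88
tool_pos: [0.4889, 0.2162, 0.0588]
eef_rot: [0.001, -0.081, 0.997, 0.0]
contact_force: [-7.6, -2.9, 33.2]
width: 0.142
grasp_force: 83.1
t 6.8833 pos [0.4889 0.2162 0.0588] xang -170.76 shift [ 0.0004 -0.0002 -0.    ] rz 0.0007 tilt [ 0.001  0.    -1.   ] F [-7.6 -2.9 33.2] w 0.142 g 83.1 q6 -1.43
```

It is seated on the collar: height exactly as predicted, 33 N. Ease off, then make the quarter turn.

```bash
python3 steer.py '0 0 -.0013 0 0 0 0;0 0 0 0 0 .06 0;0 0 0 0 0 .12 0;0 0 0 0 0 .12 0;0 0 0 0 0 .12 0'
python3 steer.py '0 0 0 0 0 .12 0;0 0 0 0 0 .12 0;0 0 0 0 0 .12 0;0 0 0 0 0 .12 0;0 0 0 0 0 .12 0'
python3 steer.py '0 0 0 0 0 .12 0;0 0 0 0 0 .12 0;0 0 0 0 0 .12 0;0 0 0 0 0 .12 0;0 0 0 0 0 .08 0'
python3 -c "from h import *;go((.4885,.216,.0588),99.2)"
```

```text
time_s: 7.3
tool_pos: [0.4891, 0.2163, 0.0589]
eef_rot: [0.0, 0.132, 0.991, 0.0]
contact_force: [0.7, -0.2, 2.3]
width: 0.141
grasp_force: 79.0
time_s: 7.72
tool_pos: [0.489, 0.2162, 0.0589]
eef_rot: [0.0, 0.419, 0.908, 0.0]
contact_force: [-0.6, -0.6, 3.7]
width: 0.147
grasp_force: 79.0
time_s: 8.13
tool_pos: [0.4891, 0.2163, 0.0589]
eef_rot: [0.0, 0.654, 0.757, 0.0]
contact_force: [-0.6, 0.1, 3.0]
width: 0.141
grasp_force: 79.0
t 8.1333 pos [0.4891 0.2163 0.0589] xang 98.33 shift [-0.0002 -0.0006  0.0001] rz -0.0153 tilt [ 0.001  0.    -1.   ] F [-0.6  0.1  3. ] w 0.141 g 79.0 q6 0.16
```

```bash
python3 steer.py '0 0 0 0 0 0 .6;0 0 0 0 0 0 .6;0 0 0 0 0 0 .6;0 0 0 0 0 0 .6;0 0 -.005 0 0 0 .6'
python3 steer.py '0 0 -.02 0 0 0 .6;0 0 -.03 0 0 0 .6;0 0 -.03 0 0 0 .6;0 0 -.03 0 0 0 .6;0 0 -.03 0 0 0 .6'
python3 steer.py '0 -.04 0 0 0 0 .6;0 -.04 0 0 0 0 .6;0 -.04 0 0 0 0 .6;0 0 0 0 0 0 .6;0 0 0 0 0 0 .6'
python3 - <<'E'
from h import *
import cv2
go((.4885,.216,.0588),99.2)
a=vision.get_image("top");b=vision.get_image("scene")
f=lambda i,x,y:cv2.resize(i[y:y+150,x:x+100],(400,600),interpolation=cv2.INTER_CUBIC)
cv2.imwrite("pics/k3.png",np.hstack([f(a,160,160),f(b,200,90)])[:,:,::-1])
E
```

```text
time_s: 8.55
tool_pos: [0.4882, 0.216, 0.0631]
eef_rot: [-0.0, 0.651, 0.759, -0.001]
contact_force: [-0.6, -0.7, 0.2]
width: 0.6
grasp_force: 0.0
time_s: 8.97
tool_pos: [0.4884, 0.2161, 0.2055]
eef_rot: [0.0, 0.651, 0.759, 0.0]
contact_force: [0.6, -0.1, -0.5]
width: 0.598
grasp_force: 0.0
time_s: 9.38
tool_pos: [0.3682, 0.1977, 0.2041]
eef_rot: [-0.0, 0.651, 0.759, -0.0]
contact_force: [0.9, 0.1, 0.6]
width: 0.601
grasp_force: 0.0
t 9.3833 pos [0.3682 0.1977 0.2041] xang 98.8 shift [-0.0003  0.1217  0.1453] rz -0.007 tilt [-0. -0. -1.] F [0.9 0.1 0.6] w 0.601 g 0.0 q6 0.2
```

View pics/k3.png

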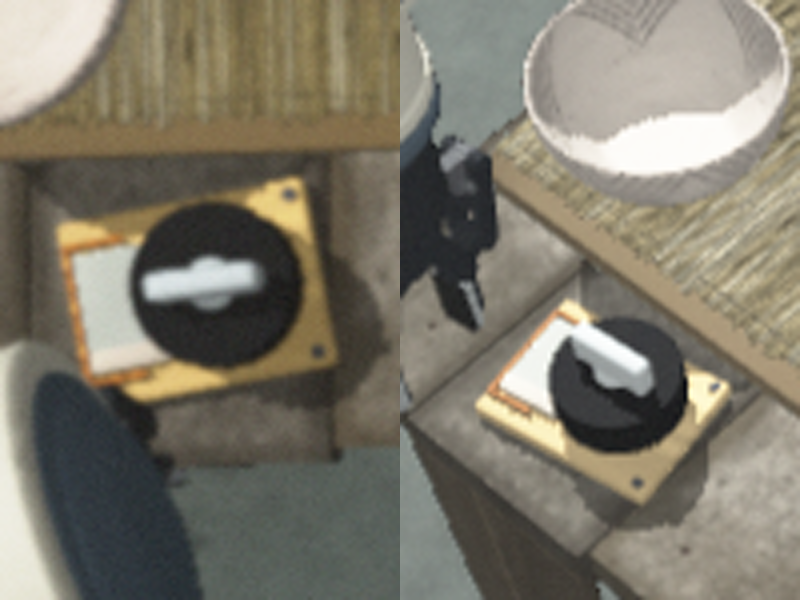

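The wing lies along the board's long side (crop (145,288) to (262,272)), the tile is in its seat, and the gripper is clear. One last numeric check before handing in.

Run:
```python
from h import *
c=ray("top",(160+216/4-.375,160+285/4-.375),.050);print(c)
a,b=[ray("top",(160+x/4,160+y/4),.078) for x,y in((145,288),(262,272))];print((a+b)/2,np.degrees(np.arctan2(*(a-b)[1::-1])))
if np.hypot(c[0]-.4885,c[1]-.216)<.008: print(hand_in())
```

```text
[0.48809002 0.21530913 0.05      ]
[0.48815013 0.21444904 0.078     ] 96.2498754756801
the job is handed in; nothing more can be done
None
```

The job is handed in (result not shown): the knob is on the tile jig's collar within about 2 mm of the stud, its wing at about 87–90° to the crossbar, the tile in its seat and the gripper clear, at about 9.5 s of the 38 s.

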